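Find the worn lever drive on the optics bench and take it out of service

TASK

One of the three lever drives under the rail has a worn coupling. Rock the hand levers against their resistance to find the one with by far the most free play: swing that lever to the right end of its play, then across to the left end, leave it there and throw its service toggle fully over, away from the robot. Leave the other two levers upright with their toggles as they were, and leave everything else on the bench where it is.

Things in the scene. Friction and masses are not known exactly. Their poses are not given: they have to be found in the camera images.
- plate: fixed dark base plate 230 x 540 x 12 mm under the drives; origin on the table, axes as the drives'. A 40 mm square aluminium rail on end posts runs over the row: its robot-side edge is 15 mm beyond the knobs, its underside 191 mm and top 233 mm above this origin, so a gripper pointing straight down does not fit over a knob; leaning back to the robot 30 to 45 degrees it does.
- drive_left: the left one (seen from the robot) of three identical lever drives in a row on the dark base plate: black housing 60 (x) x 64 (y) x 80 mm high, a grey toggle block 44 mm wide and 45 mm high on its robot side. Fixed. Origin: under the middle of the housing, on the plate; x points away from the robot, y along the row to the left, z up. Neighbours stand 116 to 164 mm apart.
- knob_left (a point): centre of the knob on top of the left drive's hand lever: a bare aluminium cylinder 18 mm in diameter and 26 mm long, lying along the drive's x axis, on a 10 mm steel rod. 135 mm above the drive's origin when upright; it swings sideways on a radius of 115 mm about a pivot axis along x, 20 mm above the drive's origin.
- lever_left (a joint): angle of the left lever, rad: 0 upright, + to the left (drive's +y), - to the right. Moves almost freely (0.5 N at the knob; 2 to 5 N if it rubs in a tight grip), stays where left, meets firm resistance (10 N and more) at each end of its free play. The ends need not lie evenly about upright. Total play: about 0.15 rad in the two sound drives, 0.4 in the worn one; the worn one cannot be seen.
- toggle_tip_left (a point): centre of the 15 mm ball at the end of the left drive's service toggle, a small steel lever 42 mm long on the grey block, pivoting about the drive's y axis 60 mm to the robot's side of the drive's origin and 45 mm above it.
- toggle_left (a joint): angle of the left service toggle, rad: 0 leaning 0.5 rad towards the robot (in service), 1.0 thrown over, leaning 0.5 rad away from the robot (out of service). Stays where it is left; about 1.5 N at the ball moves it.
- drive_middle: the middle one (seen from the robot) of three identical lever drives in a row on the dark base plate: black housing 60 (x) x 64 (y) x 80 mm high, a grey toggle block 44 mm wide and 45 mm high on its robot side. Fixed. Origin: under the middle of the housing, on the plate; x points away from the robot, y along the row to the left, z up. Neighbours stand 116 to 164 mm apart.
- knob_middle (a point): centre of the knob on top of the middle drive's hand lever: a bare aluminium cylinder 18 mm in diameter and 26 mm long, lying along the drive's x axis, on a 10 mm steel rod. 135 mm above the drive's origin when upright; it swings sideways on a radius of 115 mm about a pivot axis along x, 20 mm above the drive's origin.
- lever_middle (a joint): angle of the middle lever, rad: 0 upright, + to the left (drive's +y), - to the right. Moves almost freely (0.5 N at the knob; 2 to 5 N if it rubs in a tight grip), stays where left, meets firm resistance (10 N and more) at each end of its free play. The ends need not lie evenly about upright. Total play: about 0.15 rad in the two sound drives, 0.4 in the worn one; the worn one cannot be seen.
- toggle_tip_middle (a point): centre of the 15 mm ball at the end of the middle drive's service toggle, a small steel lever 42 mm long on the grey block, pivoting about the drive's y axis 60 mm to the robot's side of the drive's origin and 45 mm above it.
- toggle_middle (a joint): angle of the middle service toggle, rad: 0 leaning 0.5 rad towards the robot (in service), 1.0 thrown over, leaning 0.5 rad away from the robot (out of service). Stays where it is left; about 1.5 N at the ball moves it.
- drive_right: the right one (seen from the robot) of three identical lever drives in a row on the dark base plate: black housing 60 (x) x 64 (y) x 80 mm high, a grey toggle block 44 mm wide and 45 mm high on its robot side. Fixed. Origin: under the middle of the housing, on the plate; x points away from the robot, y along the row to the left, z up. Neighbours stand 116 to 164 mm apart.
- knob_right (a point): centre of the knob on top of the right drive's hand lever: a bare aluminium cylinder 18 mm in diameter and 26 mm long, lying along the drive's x axis, on a 10 mm steel rod. 135 mm above the drive's origin when upright; it swings sideways on a radius of 115 mm about a pivot axis along x, 20 mm above the drive's origin.
- lever_right (a joint): angle of the right lever, rad: 0 upright, + to the left (drive's +y), - to the right. Moves almost freely (0.5 N at the knob; 2 to 5 N if it rubs in a tight grip), stays where left, meets firm resistance (10 N and more) at each end of its free play. The ends need not lie evenly about upright. Total play: about 0.15 rad in the two sound drives, 0.4 in the worn one; the worn one cannot be seen.
- toggle_tip_right (a point): centre of the 15 mm ball at the end of the right drive's service toggle, a small steel lever 42 mm long on the grey block, pivoting about the drive's y axis 60 mm to the robot's side of the drive's origin and 45 mm above it.
- toggle_right (a joint): angle of the right service toggle, rad: 0 leaning 0.5 rad towards the robot (in service), 1.0 thrown over, leaning 0.5 rad away from the robot (out of service). Stays where it is left; about 1.5 N at the ball moves it.
- post_a: loose steel post, 25 mm diameter, 42 mm high, standing on the plate between the left and middle drives; a bystander. Origin at its underside or middle.
- cap_b: loose black lens cap, 32 mm diameter, 22 mm high, on the plate between the middle and right drives; a bystander. Origin at its underside or middle.
- goggles: loose red protective goggles, 150 mm wide, 65 mm high, on the table; a bystander. Origin at its underside or middle.
- prism: loose glass bar 90 x 32 x 32 mm on the table; a bystander. Origin at its underside or middle.
- mirror: loose small mirror on a post, 98 mm high, on the table; a bystander. Origin at its underside or middle.
- lens: loose small lens on a post, 108 mm high, on the table; a bystander. Origin at its underside or middle.
- driver: loose screwdriver lying on the table; a bystander. Origin at its underside or middle.

How it is judged (in metres and radians):
On the way, in this order (a step that is already met when the one before it is completed fails the run):
1. the worn drive's lever has been rocked to the right, close to the end of its free play (value of joint any of lever_left, lever_middle, lever_right below -0.155 rad), for 0.05 s.
2. the worn drive's lever is at the left end of its play and its toggle is thrown (((value of joint lever_left above 0.155 rad and value of joint toggle_left above 0.8 rad) or (value of joint lever_middle above 0.155 rad and value of joint toggle_middle above 0.8 rad) or (value of joint lever_right above 0.155 rad and value of joint toggle_right above 0.8 rad))), for 0.1 s.
At the end, for the whole second after the job is handed in: The worn drive's lever rests at the left end of its play (beyond 0.155 rad; the end is at about 0.20) with its toggle thrown (over 0.8 of 1.0 rad); the other two levers are upright to 0.065 rad with their toggles still towards the robot (below 0.25 rad) (((value of joint lever_left above 0.155 rad and value of joint toggle_left above 0.8 rad and value of joint lever_middle between -0.065 and 0.065 rad and value of joint each of toggle_middle, toggle_right below 0.25 rad and value of joint lever_right between -0.065 and 0.065 rad) or (value of joint lever_middle above 0.155 rad and value of joint toggle_middle above 0.8 rad and value of joint lever_left between -0.065 and 0.065 rad and value of joint each of toggle_left, toggle_right below 0.25 rad and value of joint lever_right between -0.065 and 0.065 rad) or (value of joint lever_right above 0.155 rad and value of joint toggle_right above 0.8 rad and value of joint lever_left between -0.065 and 0.065 rad and value of joint each of toggle_left, toggle_middle below 0.25 rad and value of joint lever_middle between -0.065 and 0.065 rad)) and value of joint each of lever_left, lever_middle, lever_right below 0.25 rad); the robot touches nothing.
It fails at once if a toggle of a second drive is thrown as well (value of joint each of toggle_left, toggle_middle above 0.5 rad or value of joint each of toggle_left, toggle_right above 0.5 rad or value of joint each of toggle_middle, toggle_right above 0.5 rad).
It fails at once if a bystander is moved by more than 20 mm (distance of any of post_a, cap_b, goggles, prism, mirror, lens, driver from where it was at the start of the episode above 0.02 m).
It also fails if it takes over 67 s, if anything falls off the work surface, if the arm or the gripper's body presses on something with over 40 N, if the wrist force passes 120 N, or if a joint passes its speed limit or range.

ROBOT

A 6-joint arm with a two-finger parallel gripper is mounted at the origin on the work surface. World frame = base frame: x ahead of the robot, y to its left, z up, the work surface at z = 0. Lengths are in mm, angles in rad, forces in N, time in s.
With the tool pointing down it reaches from about 350 to 775 mm from the base axis. Payload 7.3 kg.
Tool frame: the origin (TCP) lies on the centre line of the jaws, within the pads' length; the fingertips stand bot.tip_reach ahead of it and the grasp point (between the pads) lies 6 mm ahead of it (bot.tip_reach is the distance from the TCP to the fingertips, in mm); z points along the fingers, y is the direction in which the jaws open and shut (so a half turn about z gives the same grasp; the last joint's range is limited). The gripper opens to 92 mm and grips with 3 to 60 N. Pads are 19 mm wide; open, the fingers measure 130 mm over their backs; the gripper's body (75 mm by 190 mm) begins 47 mm behind the grasp point.
Start: joints at [0.991, 0.342, 1.524, -0, 1.275, -0.146], TCP at [220.656, 476.396, 251.741] pointing down, gripper open.
Joint ranges: [-2.53, 2.53], [-0.77, 2.02], [0.04, 2.7], [-1, 4.14], [0.28, 2.66], [-3.11, 3.11]. Speed limits (rad/s): [2.57, 2.57, 3.14, 3.14, 3.14, 3.14].

INTERFACE

Orientations are given as [roll, pitch, yaw] about the fixed x, y, z axes, in that order (R = Rz(yaw) Ry(pitch) Rx(roll)).
In Python, from plant import bot gives the robot as it stands.
- The arm moves only by the tool step_arm, never from a script. Its argument "deltas" is a list of rows, each a list of 6 numbers: the shift along the tool's x, y, z in mm, then the turn, a rotation vector about the tool's x, y, z in rad. A call has 1 to 5 rows; each row is the pose to reach, as a shift and turn from the pose commanded when the call began, along the tool's axes at that moment; what a row does not reach only later rows make up. A row lasts 1/12 s, in which the tool goes at most 41.7 mm and 7.16 degrees, less where a joint would pass 70% of its speed; a pose out of reach is approached as far as the arm can. A call with a gripper value outside its range is refused whole. "fingers" is the finger opening in mm, from 0 to 91.8, set as the call begins (left out, the last holds). The fingers move at their own pace and stop on an object; the grip force is fixed at half the most. Time passes only in rows, so rows that repeat a pose let the fingers close. It gives the time, the measured TCP pose, the force and the opening at its end, in the units of the state.
- bot.get_obs(): the state, without advancing time (a new reading comes with each control period).
- bot.capture(name): name is "side" or "top"; returns a dict with "color" (420x560x3 uint8, red, green, blue), "fx", "fy", "cx", "cy" (pixels), "R" (3x3) and "t" (3): a world point X has camera coordinates R X + t. Camera axes: x right, y down, z forward; pixel columns grow to the right and rows downward; lengths in mm; the calibration is good to about 2 mm. A picture is of the moment at which its call begins. There is no depth.
- bot.close_job(): hands the job in, once; it reports no verdict.
Trained networks look in a picture, given as the dict that the camera call returned (one of the last four; its "shot" number tells which), for a name from the list of things; names that differ only in an ending like _2 or _b are one class to them, and where a whole thing is asked for, a point or a joint stands for the part that bears it (a point fixed in the world has none). Each returns a list of dicts, best first, with "p" (0 to 1); they miss things now and then, are a little off and sometimes report something else, mostly with a low value. They report only what shows in the picture. A call takes as long as a camera call.
- bot.boxes_of(query, picture): "rect" ([centre column, centre row, width, height] in pixels, round what is visible of it).
The state is a dict: "time": time; "joint_positions": joint angles; "dq": joint speeds; "tau": joint torques, N m; "tool_pos": TCP position; "tcp_rot": TCP orientation; "contact_force": force on the tool from outside, world axes, zero at the start; "moment": the same for the moment, N m; "grip_width": finger opening in mm.
Only numpy, scipy, OpenCV 4.12 (cv2) and the standard library are available. Lean on these libraries where they do the work, as an engineer would, in place of code of your own. Each camera call takes 0.05 s, during which the arm holds its last target. There are 200 camera calls.

## Working session

There is one attempt and no reset: what is moved stays moved. The work goes in short steps, Python scripts to look and compute and a tool call to move; the robot and the scene stay as the last step left them, time stands still between calls to the robot, and variables do not carry over. Pictures are saved under pics/ and viewed, about 8 in all and at most 12, crops included, and the job is handed in when it is done.

Besides the shell and the picture viewer there is one more tool, called as name(argument=value, ...) on one line, values as JSON. step_arm: Moves the arm, as the interface text tells. Its arguments: {"type":"object","properties":{"deltas":{"type":"array"},"fingers":{"type":"number"}},"required":["deltas"]}

```bash
mkdir -p pics; cat > h.py <<'E'
from plant import bot
import numpy as np, cv2
from scipy.spatial.transform import Rotation as Ro
def ray(p,u,v):
    R=np.array(p['R']);t=np.array(p['t']);d=R.T@np.array([(u-p['cx'])/p['fx'],(v-p['cy'])/p['fy'],1]);return -R.T@t,d/np.linalg.norm(d)
def tri(p,a,q,b):
    o1,d1=ray(p,*a);o2,d2=ray(q,*b)
    s=np.linalg.lstsq(np.c_[d1,-d2],o2-o1,rcond=None)[0]
    P,Q=o1+s[0]*d1,o2+s[1]*d2
    return (P+Q)/2,np.linalg.norm(P-Q)
def onz(p,u,v,z):
    o,d=ray(p,u,v);return o+d*(z-o[2])/d[2]
def proj(p,X):
    c=np.array(p['R'])@X+np.array(p['t']);return p['fx']*c[0]/c[2]+p['cx'],p['fy']*c[1]/c[2]+p['cy']
E
python3 - <<'E'
from h import *
print(bot.tip_reach, bot.get_obs())
for n in('side','top'):
    p=bot.capture(n);cv2.imwrite(f'pics/{n}0.png',p['color'][:,:,::-1])
    print(n,'cam',-np.array(p['R']).T@p['t'],p['R'],p['fx'])
    for q in('knob_left','toggle_tip_left','drive_left','plate'):
        for b in bot.boxes_of(q,p)[:5]: print(q,b['p'],np.round(b['rect'],1))
E
```

```text
25.0 {'time': 0.0, 'joint_positions': array([ 9.90979759e-01,  3.42741720e-01,  1.52501139e+00,  1.97512707e-05,
        1.27540151e+00, -1.45977130e-01]), 'dq': array([-0.00144783,  0.00213489,  0.00011976, -0.0003139 , -0.00023901,
        0.00109031]), 'tau': array([ 5.24770712e-04, -4.31241453e+01, -2.44216758e+01,  7.18942937e-02,
        5.60197723e-02, -1.19463689e-04]), 'tool_pos': array([220.44873001, 476.07021699, 251.0370411 ]), 'tcp_rot': array([-3.14005005e+00, -2.45887850e-04,  2.70774726e+00]), 'contact_force': array([-0.22913663, -0.51278653, -0.69570254]), 'moment': array([-0.00259177,  0.02793978, -0.00525214]), 'grip_width': 91.87782164392624}
side cam [ -263.46612157 -1108.39815959   919.49178873] [[ 0.85373883 -0.52053699  0.01308638]
 [-0.25934599 -0.44688078 -0.85617593]
 [ 0.4515193   0.72755673 -0.51651866]] 449.39318210795636
drive_left 0.59 [298.8 196.   37.   38. ]
plate 0.63 [330.3 213.4 152.6 138.6]
top cam [ 334.55091471  -15.84458135 1208.62133702] [[-0.01403324 -0.99964773 -0.02252744]
 [-0.99406277  0.01637893 -0.10756833]
 [ 0.10789942  0.02088416 -0.99394244]] 411.1130090766538
knob_left 0.63 [244.3 168.9  26.2  52.6]
knob_left 0.55 [244.3 157.7  18.6  15.6]
drive_left 0.55 [244.2 166.8  21.4  50.6]
plate 0.82 [291.8 158.2 220.7 119.6]
plate 0.58 [164.8 266.1  13.7  31.6]
```

```bash
python3 - <<'E'
import cv2
a=cv2.imread('pics/side0.png');b=cv2.imread('pics/top0.png')
# crops with x3 / x2.5 zoom, stacked separately
c=cv2.resize(a[120:310,230:430],None,fx=3,fy=3,interpolation=cv2.INTER_CUBIC);cv2.imwrite('pics/s1.png',c)
c=cv2.resize(b[80:300,150:430],None,fx=2.7,fy=2.7,interpolation=cv2.INTER_CUBIC);cv2.imwrite('pics/t1.png',c)
E
```

```text
(no output)
```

View pics/s1.png

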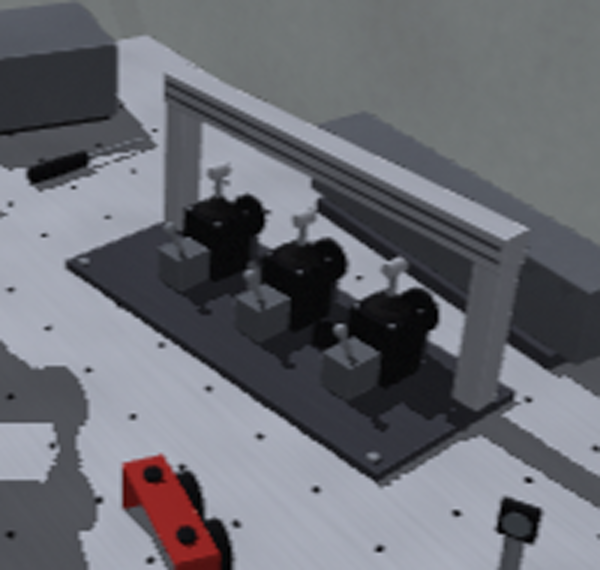

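View pics/t1.png

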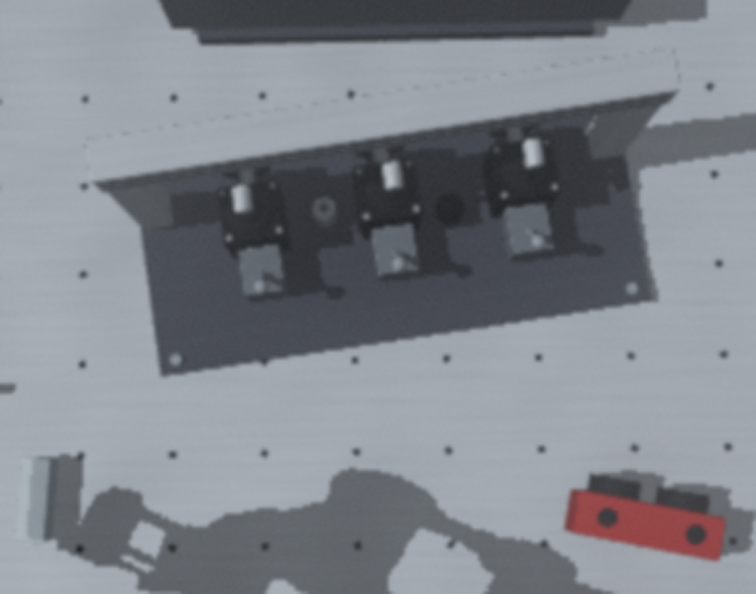

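View pics/top0.png

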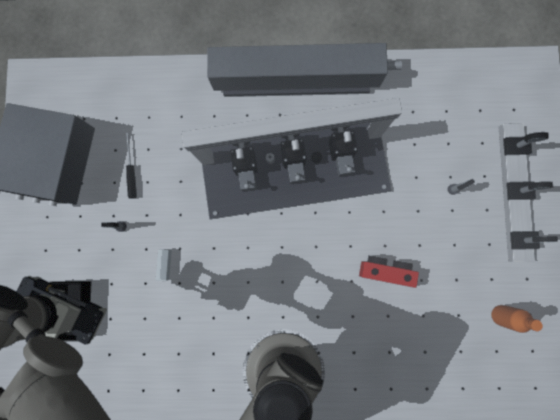

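The side view shows the three drives with knobs at about (303,177), (332,193) and (362,209). The top view shows the knobs at about (240,154), (295,144) and (347,136), and the toggle balls at (247,186), (297,177) and (348.5,169).

```bash
python3 - <<'E'
from h import *
t=bot.capture('top');s=bot.capture('side')
T=lambda u,v:(150+u/2.7,80+v/2.7); S=lambda u,v:(230+u/3,120+v/3)
for a,b,z in[((242,199),(219,172),147),((392,174),(305,220),147),((533,152),(395,268),147),((261,286),(170,228),93.9),((398,263),(252,276),93.9),((536,240),(340,331),93.9)]:
    print(z,onz(t,*T(*a),z).round(1),onz(s,*S(*b),z).round(1),[np.round(x,1) for x in tri(t,T(*a),s,S(*b))])
for a in((162,375),(655,299),(142,228)): print('plate',onz(t,*T(*a),12).round(1))
for a in((68,265),(380,480),(512,395)): print('plate s',onz(s,*S(*a),12).round(1))
for a in((100,185),(677,93)): print('rail near top',onz(t,*T(*a),233).round(1))
E
```

```text
147 [594.2 104.4 147. ] [596.7  98.3 147. ] [array([597.2, 103.5, 144.1]), np.float64(5.2)]
147 [616.3 -42.6 147. ] [615.8 -51.1 147. ] [array([619.4, -43.8, 141.9]), np.float64(4.0)]
147 [ 635.5 -180.6  147. ] [ 636.6 -185.8  147. ] [array([ 637.9, -182.1,  144.1]), np.float64(3.5)]
93.9 [516.5  91.4  93.9] [520.5  88.8  93.9] [array([518.6,  90.3,  93.5]), np.float64(4.8)]
93.9 [537.7 -48.3  93.9] [543.1 -52.4  93.9] [array([540.8, -50.1,  92.8]), np.float64(6.7)]
93.9 [ 558.8 -189.    93.9] [ 560.5 -192.7   93.9] [array([ 560.7, -190.2,   92. ]), np.float64(3.3)]
plate [434.  207.5  12. ]
plate [ 508.1 -327.9   12. ]
plate [596.8 230.2  12. ]
plate s [433.9 193.1  12. ]
plate s [ 507.9 -335.5   12. ]
plate s [ 729.1 -298.9   12. ]
rail near top [588.6 223.1 233. ]
rail near top [ 662.9 -298.2  233. ]
```

```bash
cat >> h.py <<'E'
PSI=0.141;A=0.70
ux=np.array([np.cos(PSI),np.sin(PSI),0]);uy=np.array([-np.sin(PSI),np.cos(PSI),0]);uz=np.array([0,0,1.])
K={'left':np.array([596.5,103,147]),'middle':np.array([617,-44,147]),'right':np.array([637.5,-181.5,147])}
def Rt(a=A):
    z=np.sin(a)*ux-np.cos(a)*uz;return np.c_[np.cross(uy,z),uy,z]
def goto(P,a=A):
    "P = grasp point wanted; prints tool-frame shift, turn"
    o=bot.get_obs();R=Ro.from_euler('xyz',o['tcp_rot']).as_matrix();T=Rt(a)
    d=R.T@(P-6*T[:,2]-o['tool_pos']);r=Ro.from_matrix(R.T@T).as_rotvec()
    print(round(o['time'],2),'d',d.round(1),'r',r.round(3),'F',o['contact_force'].round(1),'g',round(o['grip_width'],1))
E
python3 -c "
from h import *
goto(K['left']-85*Rt()[:,2]); goto(K['left']-85*Rt()[:,2]+0*uz,0)
print(Rt())"
```

```text
0.6 d [-448.8 -212.7   35.1] r [-0.201 -0.68  -0.551] F [-0.9 -0.4  0.6] g 91.5
0.6 d [-452.  -210.6   33.7] r [ 0.     0.    -0.575] F [-0.9 -0.4  0.6] g 91.5
[[-0.75725186 -0.14053326  0.63782444]
 [-0.10748577  0.99007596  0.09053401]
 [-0.64421769  0.         -0.76484219]]
```

step_arm(deltas=[[-450,-213,35,-0.2,-0.68,-0.55],[-450,-213,35,-0.2,-0.68,-0.55],[-450,-213,35,-0.2,-0.68,-0.55],[-450,-213,35,-0.2,-0.68,-0.55],[-450,-213,35,-0.2,-0.68,-0.55]], fingers=60)

```text
time: 1.02
tool_pos: [354.4, 316.1, 237.7]
tcp_rot: [3.093, 0.494, 3.093]
contact_force: [2.5, -0.9, -0.2]
grip_width: 63.3
```

```bash
python3 -c "
from h import *
goto(K['left']-85*Rt()[:,2])"
```

```text
1.02 d [-161.4 -217.2  100.5] r [-0.059 -0.202 -0.162] F [ 2.5 -0.9 -0.2] g 63.3
```

step_arm(deltas=[[-160,-217,100,-0.06,-0.2,-0.16],[-160,-217,100,-0.06,-0.2,-0.16],[-160,-217,100,-0.06,-0.2,-0.16],[-160,-217,100,-0.06,-0.2,-0.16],[-160,-217,100,-0.06,-0.2,-0.16]])

```text
time: 1.43
tool_pos: [459.1, 188.6, 234.0]
tcp_rot: [-3.137, 0.675, -3.012]
contact_force: [0.6, 1.0, 0.8]
grip_width: 60.1
```

```bash
python3 -c "
from h import *
goto(K['left']-85*Rt()[:,2])"
```

```text
1.43 d [ -41.1 -103.    55.7] r [-0.012 -0.025 -0.009] F [0.6 1.  0.8] g 60.1
```

step_arm(deltas=[[-41,-103,56,-0.012,-0.025,-0.01],[-41,-103,56,-0.012,-0.025,-0.01],[-41,-103,56,-0.012,-0.025,-0.01],[-41,-103,56,-0.012,-0.025,-0.01],[-41,-103,56,-0.012,-0.025,-0.01]])

```text
time: 1.85
tool_pos: [525.0, 113.7, 237.0]
tcp_rot: [3.133, 0.679, -2.998]
contact_force: [0.9, 0.4, 0.4]
grip_width: 59.8
```

```bash
python3 -c "
from h import *
goto(K['left']-85*Rt()[:,2]);goto(K['left'])
for n in('side','top'):
    p=bot.capture(n);c=p['color'][:,:,::-1]
    c=c[120:260,240:400] if n=='side' else c[90:230,180:340]
    cv2.imwrite(f'pics/{n}2.png',cv2.resize(c,None,fx=2.5,fy=2.5,interpolation=cv2.INTER_CUBIC))
a,b=[cv2.imread(f'pics/{n}2.png') for n in('side','top')]
cv2.imwrite('pics/c2.png',np.hstack([a,b]))"
```

```text
1.85 d [  4.5 -20.8  22.4] r [ 0.01  -0.021  0.002] F [0.9 0.4 0.4] g 59.8
1.85 d [  2.8 -21.7 107.3] r [ 0.01  -0.021  0.002] F [0.9 0.4 0.4] g 59.8
```

View pics/c2.png

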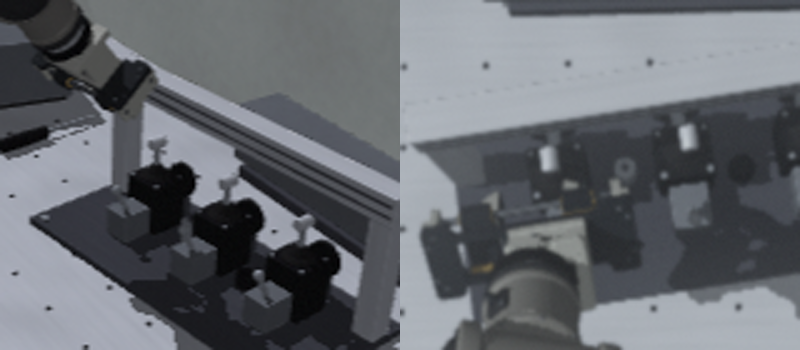

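The jaws hang over the left drive, just short of and above its knob. I'll let the arm settle before going further.

step_arm(deltas=[[0,0,0,0,0,0],[0,0,0,0,0,0],[0,0,0,0,0,0]])

```text
time: 2.2
tool_pos: [523.4, 115.3, 236.0]
tcp_rot: [3.133, 0.676, -2.997]
contact_force: [0.4, -0.8, -0.0]
grip_width: 59.6
```

```bash
python3 -c "
from h import *
goto(K['left'])"
```

```text
2.2 d [  0.8 -23.5 107.4] r [ 0.011 -0.024  0.002] F [ 0.4 -0.8 -0. ] g 59.6
```

step_arm(deltas=[[0,-23,22,0.01,-0.024,0],[0,-23,50,0.01,-0.024,0],[0,-23,75,0.01,-0.024,0],[0,-23,95,0.01,-0.024,0],[0,-23,107,0.01,-0.024,0]])

```text
time: 2.62
tool_pos: [603.8, 90.1, 186.5]
tcp_rot: [3.106, 0.645, -2.997]
contact_force: [-12.0, -0.7, -0.1]
grip_width: 60.2
```

```bash
python3 -c "
from h import *
goto(K['left'])"
```

```text
2.62 d [28.3 13.  22.8] r [ 0.038 -0.055  0.002] F [-12.   -0.7  -0.1] g 60.2
```

```bash
python3 -c "
from h import *
o=bot.get_obs();print(o)
for n in('side','top'):
    p=bot.capture(n);c=p['color'][:,:,::-1]
    c=c[110:250,240:400] if n=='side' else c[90:230,180:340]
    cv2.imwrite(f'pics/{n}3.png',cv2.resize(c,None,fx=2.5,fy=2.5,interpolation=cv2.INTER_CUBIC))
a,b=[cv2.imread(f'pics/{n}3.png') for n in('side','top')]
cv2.imwrite('pics/c3.png',np.hstack([a,b]));o=bot.get_obs();print(o['tool_pos'],o['contact_force'],o['joint_positions'])"
```

```text
{'time': 2.6167, 'joint_positions': array([-0.05145781,  0.33690494,  1.93366683,  0.5724908 ,  0.28485058,
       -2.28323047]), 'dq': array([-0.00425635,  0.30779059, -0.18037664,  0.17610971,  0.02978354,
       -0.19226719]), 'tau': array([-1.11046998e-02, -4.08526611e+01, -2.67430919e+01,  6.67303540e-01,
       -4.19982880e+00, -1.10739176e-01]), 'tool_pos': array([603.78923619,  90.07987813, 186.48103818]), 'tcp_rot': array([ 3.10588092,  0.64466932, -2.99660948]), 'contact_force': array([-11.98657575,  -0.73168772,  -0.09307842]), 'moment': array([-0.25854957,  1.78545805, -0.18294561]), 'grip_width': 60.20324523273976}
[603.77745514  89.96384391 186.10616206] [-2.01411736 -0.49708074 -4.25743872] [-0.05132536  0.33747306  1.9340283   0.57201854  0.28377997 -2.28256738]
```

View pics/c3.png

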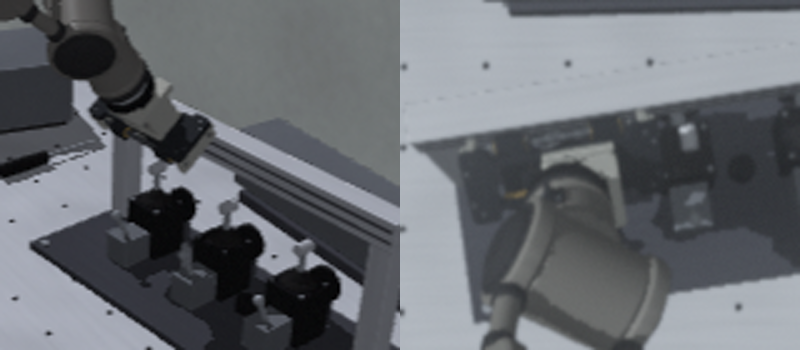

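The wrist (j5) is at its range limit of 0.28, so a lean of 0.70 rad can't be reached here. I'll back off and use about 0.55 rad (31 degrees).

```bash
sed -i 's/A=0.70/A=0.55/' h.py; cat >> h.py <<'E'
def G(k,b=0,dy=0):
    "grasp point on knob k: 8 mm short along the tool, 4 mm to the robot, b further back, dy sideways"
    return K[k]-(8+b)*Rt()[:,2]-4*ux+dy*uy
E
python3 -c "
from h import *
goto(G('left',60))"
```

```text
2.72 d [ 24.   15.8 -47.5] r [0.037 0.094 0.005] F [-2.  -0.5 -4.3] g 60.5
```

step_arm(deltas=[[0,0,-25,0,0,0],[10,8,-48,0.02,0.03,0],[24,16,-48,0.037,0.094,0],[24,16,-48,0.037,0.094,0],[24,16,-48,0.037,0.094,0]])

```text
time: 3.13
tool_pos: [554.7, 97.6, 213.9]
tcp_rot: [-3.137, 0.559, -2.992]
contact_force: [-0.3, 0.2, -0.5]
grip_width: 60.2
```

```bash
python3 -c "
from h import *
goto(G('left',60));goto(G('left'));print(bot.get_obs()['joint_positions'])"
```

```text
3.13 d [ 2.5 -0.5  3. ] r [-0.     0.009  0.008] F [-0.3  0.2 -0.5] g 60.2
3.13 d [ 3.1 -0.5 63. ] r [-0.     0.009  0.008] F [-0.3  0.2 -0.5] g 60.2
[-1.54589987e-03  2.28069420e-01  1.94576980e+00  1.85680119e-01
  4.19725412e-01 -1.86934865e+00]
```

step_arm(deltas=[[3,0,20,0,0.009,0.008],[3,0,40,0,0.009,0.008],[3,0,55,0,0.009,0.008],[3,0,63,0,0.009,0.008],[3,0,63,0,0.009,0.008]])

```text
time: 3.55
tool_pos: [585.1, 100.4, 155.7]
tcp_rot: [3.14, 0.545, -3.005]
contact_force: [-0.9, 0.1, -0.4]
grip_width: 60.0
```

```bash
python3 -c "
from h import *
goto(G('left'));print(bot.get_obs()['joint_positions'])"
```

```text
3.55 d [-2.   1.  -2.6] r [-0.001 -0.005 -0.004] F [-0.9  0.1 -0.4] g 60.0
[ 0.00678826  0.37154278  1.93056852  0.22843614  0.306322   -1.90007375]
```

step_arm(deltas=[[0,0,0,0,0,0],[0,0,0,0,0,0],[0,0,0,0,0,0],[0,0,0,0,0,0],[0,0,0,0,0,0]], fingers=12)

```text
time: 3.97
tool_pos: [585.1, 100.4, 158.2]
tcp_rot: [3.141, 0.548, -3.005]
contact_force: [1.2, -0.6, 0.0]
grip_width: 31.1
```

```bash
python3 -c "
from h import *
goto(G('left'))
p=bot.capture('side');c=p['color'][:,:,::-1][110:250,240:400]
cv2.imwrite('pics/s4.png',cv2.resize(c,None,fx=4,fy=4,interpolation=cv2.INTER_CUBIC))"
```

```text
3.97 d [-0.7  1.  -0.4] r [-0.002 -0.002 -0.004] F [ 1.2 -0.6  0. ] g 31.1
```

View pics/s4.png

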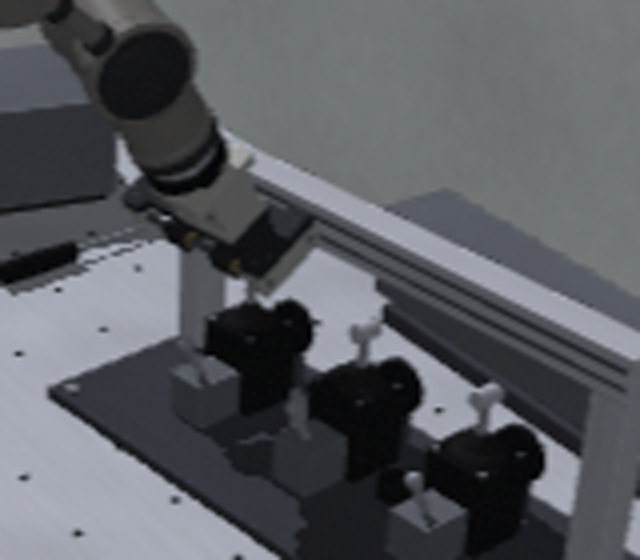

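The jaws cover the left knob. The rod shows below the fingertips at about crop (255,285).

step_arm(deltas=[[0,0,0,0,0,0],[0,0,0,0,0,0],[0,0,0,0,0,0],[0,0,0,0,0,0]])

```text
time: 4.35
tool_pos: [585.1, 100.5, 157.8]
tcp_rot: [3.141, 0.547, -3.005]
contact_force: [-1.8, 1.1, 2.9]
grip_width: 17.3
```

step_arm(deltas=[[0,0,0,0,0,0],[0,-3,0,0,0,0],[0,-6,0,0,0,0],[0,-6,0,0,0,0]], fingers=20)

```text
time: 4.68
tool_pos: [585.8, 93.9, 157.3]
tcp_rot: [3.141, 0.546, -3.005]
contact_force: [0.5, -0.1, 0.2]
grip_width: 20.1
```

step_arm(deltas=[[0,-3,0,0,0,0],[0,-4,0,0,0,0]])

```text
time: 4.85
tool_pos: [586.3, 90.1, 157.2]
tcp_rot: [3.141, 0.546, -3.005]
contact_force: [0.5, 0.3, 0.0]
grip_width: 19.9
```

step_arm(deltas=[[0,-2,0,0,0,0],[0,-4,0,0,0,0]])

```text
time: 5.02
tool_pos: [586.4, 88.6, 157.2]
tcp_rot: [3.138, 0.545, -3.005]
contact_force: [3.1, 27.1, -1.1]
grip_width: 20.4
```

step_arm(deltas=[[0,-2,0,0,0,0],[0,-3,0,0,0,0]])

```text
time: 5.18
tool_pos: [586.4, 88.0, 157.2]
tcp_rot: [3.135, 0.544, -3.004]
contact_force: [3.4, 36.4, -0.9]
grip_width: 20.3
```

step_arm(deltas=[[0,8,0,0,0,0],[0,14,0,0,0,0],[0,19,0,0,0,0],[0,22,0,0,0,0]])

```text
time: 5.52
tool_pos: [584.4, 105.7, 157.6]
tcp_rot: [3.141, 0.547, -3.004]
contact_force: [-0.1, -0.7, 1.3]
grip_width: 19.6
```

step_arm(deltas=[[0,2,0,0,0,0],[0,4,0,0,0,0]])

```text
time: 5.68
tool_pos: [583.9, 109.2, 157.5]
tcp_rot: [3.141, 0.546, -3.005]
contact_force: [1.0, -3.3, 0.8]
grip_width: 19.8
```

step_arm(deltas=[[0,2,0,0,0,0],[0,3,0,0,0,0]])

```text
time: 5.85
tool_pos: [583.9, 110.1, 157.5]
tcp_rot: [-3.14, 0.547, -3.005]
contact_force: [-1.4, -20.3, 1.2]
grip_width: 20.1
```

The left drive has 0.16 rad of play, so it is sound. I'll set its lever back upright, release it and go to the middle drive.

step_arm(deltas=[[0,-5,0,0,0,0],[0,-10,0,0,0,0],[0,-11.5,0,0,0,0],[0,-11.5,0,0,0,0]])

```text
time: 6.18
tool_pos: [585.0, 100.5, 157.4]
tcp_rot: [3.141, 0.546, -3.006]
contact_force: [-0.1, -0.5, -0.3]
grip_width: 20.0
```

step_arm(deltas=[[0,0,0,0,0,0],[0,0,0,0,0,0],[0,0,-10,0,0,0],[0,0,-35,0,0,0],[0,0,-65,0,0,0]], fingers=60)

```text
time: 6.6
tool_pos: [550.3, 96.4, 212.4]
tcp_rot: [3.141, 0.543, -3.005]
contact_force: [0.4, -0.8, -0.3]
grip_width: 48.9
```

```bash
python3 -c "
from h import *
goto(G('middle',65));goto(G('middle'))"
```

```text
6.6 d [  -2.4 -148.3   -1. ] r [-0.001 -0.007 -0.004] F [ 0.4 -0.8 -0.3] g 48.9
6.6 d [  -2.9 -148.2   64. ] r [-0.001 -0.007 -0.004] F [ 0.4 -0.8 -0.3] g 48.9
```

step_arm(deltas=[[-2,-40,0,0,-0.007,-0.004],[-2,-80,0,0,-0.007,-0.004],[-2,-120,0,0,-0.007,-0.004],[-2,-147,0,0,-0.007,-0.004],[-2,-147,0,0,-0.007,-0.004]], fingers=60)

```text
time: 7.02
tool_pos: [574.3, -53.8, 215.3]
tcp_rot: [-3.137, 0.556, -3.004]
contact_force: [0.6, -0.2, -0.3]
grip_width: 59.9
```

```bash
python3 - <<'E'
from h import *
goto(G('middle'));print(bot.get_obs()['joint_positions'])
t=bot.capture('top');cv2.imwrite('pics/t5.png',cv2.resize(t['color'][110:210,190:370,::-1],None,fx=4.4,fy=4.4,interpolation=cv2.INTER_CUBIC))
E
```

```text
7.02 d [ 2.3  4.1 64.9] r [-0.006  0.006 -0.003] F [ 0.6 -0.2 -0.3] g 59.9
[-0.35326535  0.25842961  1.89624123  0.49734726  0.53891699 -2.4328763 ]
```

View pics/t5.png

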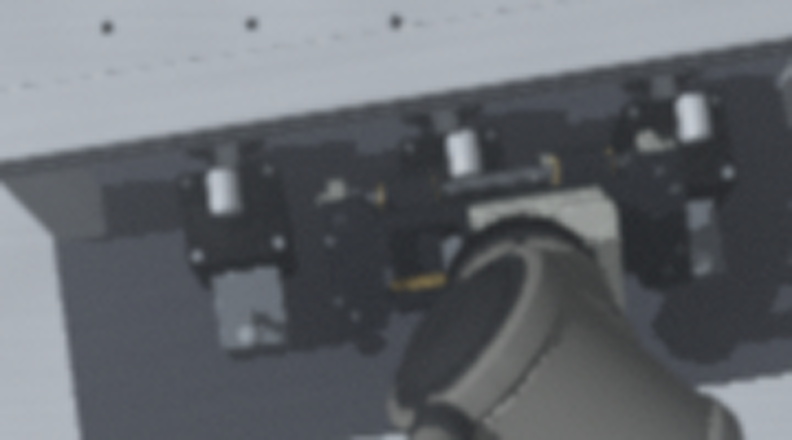

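The left lever stands at about pixel (241,153), within a few mm of upright. Now I'll move in on the middle knob.

step_arm(deltas=[[2,4,20,-0.006,0.006,0],[2,4,40,-0.006,0.006,0],[2,4,56,-0.006,0.006,0],[2,4,65,-0.006,0.006,0],[2,4,65,-0.006,0.006,0]], fingers=50)

```text
time: 7.48
tool_pos: [604.4, -39.2, 156.1]
tcp_rot: [3.136, 0.545, -2.999]
contact_force: [-0.1, 0.9, 0.0]
grip_width: 49.9
```

step_arm(deltas=[[0,0,0,0,0,0],[0,0,0,0,0,0],[0,0,0,0,0,0],[0,0,0,0,0,0],[0,0,0,0,0,0]], fingers=12)

```text
time: 7.9
tool_pos: [604.9, -40.8, 158.4]
tcp_rot: [3.138, 0.548, -3.0]
contact_force: [0.5, -0.9, 0.0]
grip_width: 20.8
```

step_arm(deltas=[[0,0,0,0,0,0],[0,0,0,0,0,0]])

```text
time: 8.07
tool_pos: [605.0, -40.9, 158.3]
tcp_rot: [3.138, 0.548, -3.0]
contact_force: [-3.5, -0.3, 3.4]
grip_width: 17.3
```

step_arm(deltas=[[0,0,0,0,0,0],[0,-3,0,0,0,0],[0,-6,0,0,0,0],[0,-6,0,0,0,0]], fingers=20)

```text
time: 8.4
tool_pos: [605.7, -47.2, 157.4]
tcp_rot: [3.137, 0.547, -3.001]
contact_force: [-0.5, -0.2, 0.4]
grip_width: 20.3
```

step_arm(deltas=[[0,-2,0,0,0,0],[0,-4,0,0,0,0]])

```text
time: 8.57
tool_pos: [606.2, -50.7, 157.4]
tcp_rot: [3.137, 0.547, -3.0]
contact_force: [-0.2, -0.3, -0.7]
grip_width: 20.0
```

step_arm(deltas=[[0,-2,0,0,0,0],[0,-4,0,0,0,0]])

```text
time: 8.73
tool_pos: [606.8, -54.7, 157.4]
tcp_rot: [3.137, 0.547, -3.0]
contact_force: [-0.1, 0.2, -0.2]
grip_width: 19.9
```

step_arm(deltas=[[0,-1.5,0,0,0,0],[0,-3,0,0,0,0]])

```text
time: 8.9
tool_pos: [607.3, -57.7, 157.5]
tcp_rot: [3.137, 0.547, -3.0]
contact_force: [0.7, 0.4, -0.5]
grip_width: 20.0
```

step_arm(deltas=[[0,-1,0,0,0,0],[0,-2,0,0,0,0]])

```text
time: 9.07
tool_pos: [607.5, -59.6, 157.5]
tcp_rot: [3.137, 0.547, -3.0]
contact_force: [-0.4, 1.2, 0.6]
grip_width: 20.0
```

step_arm(deltas=[[0,-1.5,0,0,0,0],[0,-3,0,0,0,0]])

```text
time: 9.23
tool_pos: [608.0, -62.5, 157.5]
tcp_rot: [3.137, 0.547, -3.0]
contact_force: [0.0, 1.1, -0.2]
grip_width: 20.3
```

step_arm(deltas=[[0,-1,0,0,0,0],[0,-2,0,0,0,0]])

```text
time: 9.4
tool_pos: [608.0, -63.0, 157.5]
tcp_rot: [3.134, 0.546, -3.0]
contact_force: [1.4, 11.2, 1.9]
grip_width: 19.8
```

step_arm(deltas=[[0,-1.5,0,0,0,0],[0,-1.5,0,0,0,0]])

```text
time: 9.57
tool_pos: [608.0, -63.2, 157.4]
tcp_rot: [3.132, 0.546, -3.0]
contact_force: [1.5, 12.7, 1.5]
grip_width: 20.2
```

step_arm(deltas=[[0,8,0,0,0,0],[0,17,0,0,0,0],[0,26,0,0,0,0],[0,34,0,0,0,0],[0,38,0,0,0,0]])

```text
time: 9.98
tool_pos: [602.8, -27.2, 157.7]
tcp_rot: [3.138, 0.547, -2.999]
contact_force: [1.1, -1.0, -0.2]
grip_width: 20.3
```

step_arm(deltas=[[0,2,0,0,0,0],[0,4,0,0,0,0],[0,6,0,0,0,0]])

```text
time: 10.23
tool_pos: [602.1, -22.3, 157.6]
tcp_rot: [3.138, 0.547, -3.0]
contact_force: [0.2, -1.6, 0.2]
grip_width: 19.8
```

step_arm(deltas=[[0,1.5,0,0,0,0],[0,3,0,0,0,0]])

```text
time: 10.4
tool_pos: [601.8, -19.5, 157.6]
tcp_rot: [3.138, 0.547, -3.0]
contact_force: [-0.2, -1.2, 0.4]
grip_width: 19.7
```

step_arm(deltas=[[0,1.5,0,0,0,0],[0,3,0,0,0,0]])

```text
time: 10.57
tool_pos: [601.4, -16.5, 157.7]
tcp_rot: [3.138, 0.547, -3.0]
contact_force: [0.3, -0.9, 0.1]
grip_width: 19.8
```

step_arm(deltas=[[0,1,0,0,0,0],[0,2,0,0,0,0]])

```text
time: 10.73
tool_pos: [601.2, -14.8, 157.7]
tcp_rot: [3.138, 0.548, -3.0]
contact_force: [-0.4, -6.0, -2.8]
grip_width: 20.1
```

The middle drive has about 0.41 rad of play, so it is the worn one, and its lever is now at the left end. I'll press once more, then release and retreat.

step_arm(deltas=[[0,1.5,0,0,0,0],[0,1.5,0,0,0,0]])

```text
time: 10.9
tool_pos: [601.2, -14.6, 157.7]
tcp_rot: [3.14, 0.548, -3.001]
contact_force: [-0.6, -9.6, -2.0]
grip_width: 20.3
```

step_arm(deltas=[[0,0,0,0,0,0],[0,0,0,0,0,0],[0,0,-10,0,0,0],[0,0,-35,0,0,0],[0,0,-65,0,0,0]], fingers=50)

```text
time: 11.32
tool_pos: [566.2, -17.5, 212.7]
tcp_rot: [3.136, 0.544, -3.0]
contact_force: [0.4, 0.2, 0.8]
grip_width: 47.7
```

```bash
cat >> h.py <<'E'
B=np.array([539.5,-49.5,94])
def tipto(P,a=0.3): goto(P-19*Rt(a)[:,2],a)
E
python3 - <<'E'
from h import *
tipto(B-32*ux+46*uz)
t=bot.capture('top');cv2.imwrite('pics/t6.png',cv2.resize(t['color'][110:210,190:370,::-1],None,fx=4.4,fy=4.4,interpolation=cv2.INTER_CUBIC))
E
```

```text
11.32 d [ 85.4 -27.9   5.2] r [0.006 0.244 0.001] F [0.4 0.2 0.8] g 47.7
```

step_arm(deltas=[[30,-10,-20,0,0.1,0],[60,-20,-10,0,0.2,0],[85,-28,5,0.006,0.244,0],[85,-28,5,0.006,0.244,0],[85,-28,5,0.006,0.244,0]], fingers=1)

```text
time: 11.78
tool_pos: [501.9, -55.3, 164.6]
tcp_rot: [-3.141, 0.303, -3.001]
contact_force: [0.5, -0.8, 0.0]
grip_width: 21.4
```

step_arm(deltas=[[0,0,0,0,0,0],[0,0,0,0,0,0],[0,0,0,0,0,0]])

```text
time: 12.03
tool_pos: [502.8, -55.3, 165.7]
tcp_rot: [-3.139, 0.306, -2.999]
contact_force: [0.4, 0.0, 0.0]
grip_width: 3.2
```

```bash
python3 - <<'E'
from h import *
tipto(B-32*ux-7*uz);tipto(B+20*ux-7*uz)
t,s=bot.capture('top'),bot.capture('side')
a=cv2.resize(t['color'][110:240,230:370,::-1],None,fx=2.8,fy=2.8,interpolation=cv2.INTER_CUBIC)
b=cv2.resize(s['color'][130:260,250:390,::-1],None,fx=2.8,fy=2.8,interpolation=cv2.INTER_CUBIC)
cv2.imwrite('pics/c7.png',np.hstack([a,b]))
E
```

```text
12.03 d [18.6  0.7 51.6] r [-0.002  0.006  0.001] F [0.4 0.  0. ] g 3.2
12.03 d [-31.    0.7  67.2] r [-0.002  0.006  0.001] F [0.4 0.  0. ] g 3.2
```

View pics/c7.png

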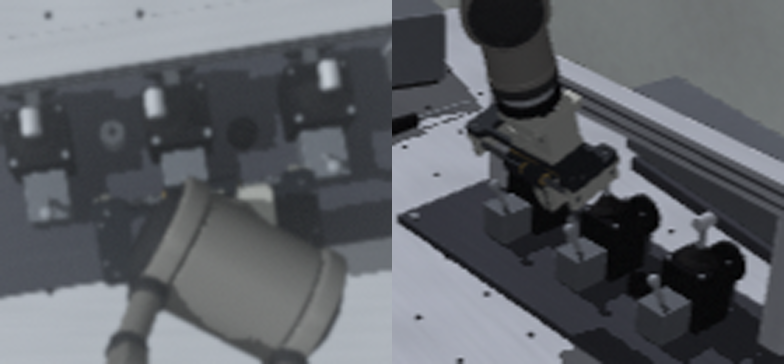

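The middle lever leans left, with its knob at crop (154,100) in the top view. The closed fingertips hang above and in front of its toggle. Next I'll go down behind the ball and push it over.

step_arm(deltas=[[18,0,10,0,0.006,0],[18,0,30,0,0.006,0],[18,0,45,0,0.006,0],[18,0,52,0,0.006,0],[18,0,52,0,0.006,0]])

```text
time: 12.55
tool_pos: [500.2, -55.6, 108.5]
tcp_rot: [-3.141, 0.295, -3.0]
contact_force: [-0.5, 0.1, 0.3]
grip_width: 1.1
```

```bash
python3 - <<'E'
from h import *
tipto(B-32*ux-7*uz);tipto(B-10*ux-7*uz);tipto(B+20*ux-7*uz)
E
```

```text
12.55 d [-1.   0.5 -2.2] r [-0.001 -0.005  0.001] F [-0.5  0.1  0.3] g 1.1
12.55 d [-22.1   0.5   4.2] r [-0.001 -0.005  0.001] F [-0.5  0.1  0.3] g 1.1
12.55 d [-50.8   0.5  13. ] r [-0.001 -0.005  0.001] F [-0.5  0.1  0.3] g 1.1
```

step_arm(deltas=[[-10,0.5,2,0,0,0],[-18,0.5,4,0,0,0],[-26,0.5,6,0,0,0],[-33,0.5,8,0,0,0],[-40,0.5,10,0,0,0]])

```text
time: 12.97
tool_pos: [542.0, -49.5, 112.2]
tcp_rot: [-3.139, 0.298, -3.0]
contact_force: [-1.5, -0.2, 0.5]
grip_width: 1.2
```

step_arm(deltas=[[-4,0,1,0,0,0],[-7,0,2,0,0,0],[-9,0,3,0,0,0]])

```text
time: 13.22
tool_pos: [550.6, -48.2, 111.2]
tcp_rot: [-3.14, 0.296, -3.0]
contact_force: [-1.4, -0.6, -1.9]
grip_width: 1.2
```

```bash
python3 - <<'E'
from h import *
tipto(B+23*ux-7*uz)
t,s=bot.capture('top'),bot.capture('side')
a=cv2.resize(t['color'][110:210,230:370,::-1],None,fx=2.8,fy=2.8,interpolation=cv2.INTER_CUBIC)
b=cv2.resize(s['color'][160:260,260:400,::-1],None,fx=2.8,fy=2.8,interpolation=cv2.INTER_CUBIC)
cv2.imwrite('pics/c8.png',np.hstack([a,b]))
E
```

```text
13.22 d [-4.2  0.2  1.6] r [-0.002 -0.004  0.001] F [-1.4 -0.6 -1.9] g 1.2
```

View pics/c8.png

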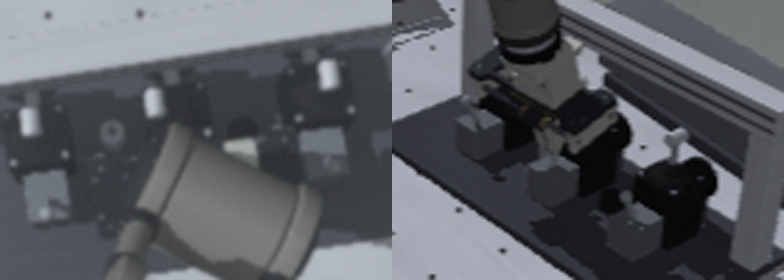

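step_arm(deltas=[[-2,0,1,0,0,0],[-4,0,1.5,0,0,0]])

```text
time: 13.48
tool_pos: [554.0, -47.5, 110.7]
tcp_rot: [-3.14, 0.295, -3.0]
contact_force: [-7.1, -1.8, -1.6]
grip_width: 0.8
```

step_arm(deltas=[[-2,0,0.5,0,0,0],[-3,0,1,0,0,0]])

```text
time: 13.65
tool_pos: [555.2, -46.9, 110.0]
tcp_rot: [3.142, 0.291, -2.999]
contact_force: [-15.9, -3.4, 5.7]
grip_width: 0.7
```

The force rose to 16 N against the stop. I'll back off toward the robot, rise clear and check.

step_arm(deltas=[[15,0,-5,0,0,0],[40,0,-12,0,0,0],[50,0,-40,0,0,0],[60,0,-75,0,0,0],[80,0,-110,0,0,0]])

```text
time: 14.07
tool_pos: [451.0, -62.9, 194.5]
tcp_rot: [-3.138, 0.299, -3.0]
contact_force: [0.1, -1.4, 0.6]
grip_width: 0.9
```

step_arm(deltas=[[40,0,-20,0,0,0],[80,0,-40,0,0,0],[110,0,-60,0,0,0],[140,0,-70,0,0,0],[140,0,-70,0,0,0]])

```text
time: 14.48
tool_pos: [294.2, -84.5, 219.4]
tcp_rot: [-3.137, 0.298, -3.003]
contact_force: [1.1, -0.5, -0.0]
grip_width: 1.1
```

```bash
python3 - <<'E'
from h import *
o=bot.get_obs();print(o['time'],o['tool_pos'],o['contact_force'])
t,s=bot.capture('top'),bot.capture('side')
a=cv2.resize(t['color'][110:220,200:380,::-1],None,fx=4.4,fy=4.4,interpolation=cv2.INTER_CUBIC)
cv2.imwrite('pics/t9.png',a)
b=cv2.resize(s['color'][140:260,260:400,::-1],None,fx=4.4,fy=4.4,interpolation=cv2.INTER_CUBIC)
cv2.imwrite('pics/s9.png',b)
E
```

```text
14.4833 [294.1648856  -84.49661035 219.38976228] [ 1.09737624 -0.49410337 -0.03828961]
```

View pics/t9.png

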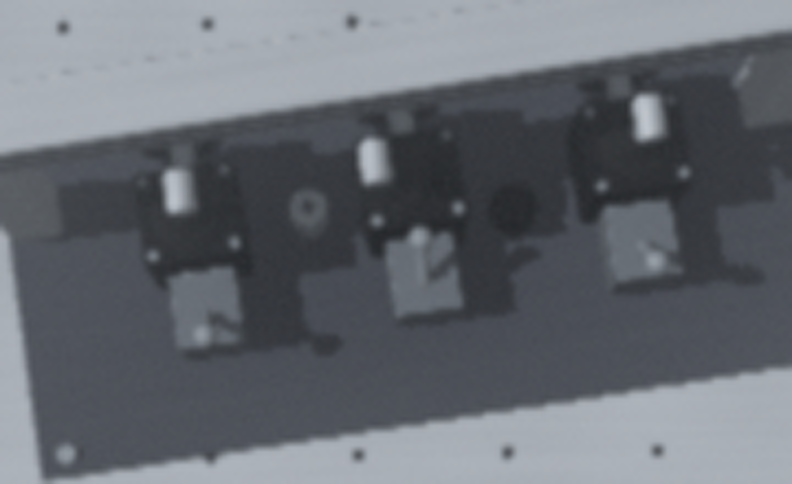

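View pics/s9.png

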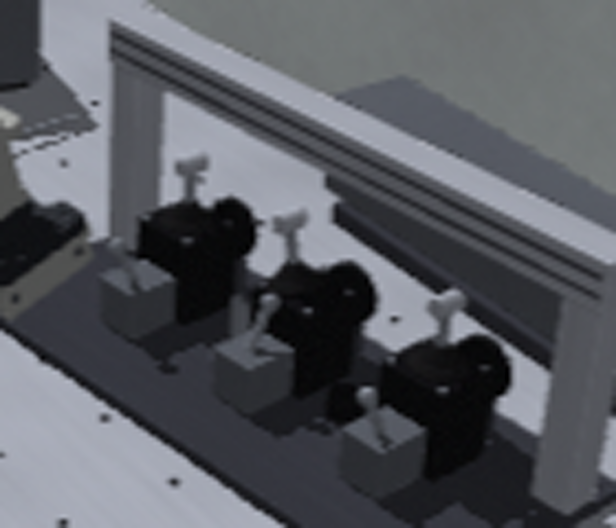

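```bash
python3 - <<'E'
from h import *
t=bot.capture('top')
f=lambda u,v,z:onz(t,200+u/4.4,110+v/4.4,z)@uy
for n,k,s,b in(('l',(179,191),[(153,256),(235,242)],(202,334)),('m',(374,161),[(377,221),(458,208)],(419,236)),('r',(648,117),[(601,186),(684,172)],(655,260))):
    c=np.mean([f(*q,92) for q in s]);y=f(*k,147);y2=f(*b,94)
    print(n,'knob-housing',round(y-c,1),'knob-ball',round(y-y2,1),'rad',round((y-c)/115,3),round((y-y2)/115,3))
E
```

```text
l knob-housing -0.2 knob-ball -3.0 rad -0.002 -0.026
m knob-housing 23.6 knob-ball 22.2 rad 0.205 0.193
r knob-housing 0.3 knob-ball -1.2 rad 0.003 -0.011
```

All the angles agree: left 0, middle +0.20, right 0. I'm handing in.

```bash
python3 -c "
from h import *
print(bot.close_job())"
```

```text
the job is handed in; nothing more can be done
None
```

The middle drive is the worn one. I swung its lever to the right end of its play, then to the left end and left it there, and threw its toggle away from the robot. The job is handed in at about 14.6 s on the robot's clock; it reports no verdict.

- **Finding the worn drive:** The left lever had about 0.16 rad of play between firm stops, so it is sound and I set it back upright. The middle lever had about 0.41 rad. I did not rock the right lever, because the middle one already matched the worn drive's 0.4 rad.
- **Toggle:** It reached its stop with about 16 N on the fingers, and the last pictures show it thrown over.
- **Last camera check:**

| Lever | Angle by housing (rad) | Angle by toggle ball (rad) |
|---|---|---|
| left | -0.002 | -0.026 |
| middle | +0.205 | +0.193 |
| right | +0.003 | -0.011 |

- **Bystanders and arm:** The other two toggles still lean towards the robot. The post and cap looked undisturbed, but I did not measure any bystander, and the last close-ups do not show the goggles, prism, mirror, lens or driver. The arm stood clear with no contact force.
- **What went wrong:** My first approach at a 40 degree lean ran wrist joint 5 to about its range limit (0.284 rad against 0.28) and showed a brief 12 N reading, perhaps a light touch on the rail. I backed off and used about 31 degrees from then on. The left lever was also pressed to 36 N at its right end.

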